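# Slide the loaded carrier over the sill into the test fixture

### The arm

A 6-joint arm with a two-finger parallel gripper is mounted at the origin on a cart in front of the work surface, level with it; the furniture and walls round the work are solid. World frame = base frame: x ahead of the robot, y to its left, z up, the work surface at z = 0. Lengths are in mm, angles in rad, forces in N, time in s.
With the tool pointing down it reaches from about 275 to 825 mm from the base axis. Payload 4.9 kg.
Tool frame: the origin (TCP) lies at the very end of the fingers, on their centre line; the grasp point (between the pads) lies 19 mm behind it; z points along the fingers, y is the line along which they close (so a half turn about z gives the same grasp; the last joint's range is limited). The gripper opens to 85 mm and grips with 20 to 120 N. Pads are 22 mm wide; open, the fingers measure 114 mm over their backs; the gripper's body (76 mm by 85 mm) begins 54 mm behind the grasp point. The pads swing forward as they close: fully open they stand 13 mm farther back than shut.
Start: joints at [-1.476, 0.326, -0.193, 1.052, 0, 1.437], TCP at [124.756, -535.681, 205.181] pointing down, gripper open.
Joint ranges: [-2.65, 2.65], [-0.97, 1.79], [-1.3, 1.35], [-1.93, 2.1], [-1.47, 1.37], [-3.14, 3.14]. Speed limits (rad/s): [2.57, 2.57, 3.14, 3.14, 3.14, 3.14].

### API

Orientations are given as [roll, pitch, yaw] about the fixed x, y, z axes, in that order (R = Rz(yaw) Ry(pitch) Rx(roll)).
In Python, from bench import bot, solve_ik, imaging gives the robot as it stands. Calls block until the motion is done:
- bot.move_ptp(position, orientation): joint-space move of the TCP to a pose.
- bot.movel(position, rot=None, max_speed=150, threshold=None): straight line of the TCP; rot=None keeps the orientation; max_speed is the mean speed in mm/s. With threshold (N) it stops when the force on the tool has changed by that much, and returns True; else False.
- bot.move_j(angles): joint-space move.
- bot.grip(opening, effort=None): opening from 0.0 (shut) to 1.0 (fully open); effort is the grip in N (None keeps the last); returns when the fingers have stopped.
- bot.dwell(seconds).
- solve_ik(position, orientation): joint angles nearest the present ones, or None.
- bot.get_state(): the state.
- imaging.capture(name): name is "scene" or "top" or "wrist"; returns the picture (480x640x3 uint8, blue, green, red); there is no depth.
- imaging.camera_model(name): a dict with "K" (3x3 intrinsics, pixels), "k1" (the pictures are not rectified: a ray, as slopes to the right and down, at radius r is drawn at 1 + k1 r^2 times it, then the intrinsics apply), "position" and "rotation" of the camera in the world. Camera axes: x right, y up, looking along -z (the intrinsics and any distortion apply to the point x, -y, -z); pixel columns grow to the right and rows downward; lengths in mm; the calibration is good to about 2 mm. A picture is of the moment at which its call begins: read the wrist's pose just before it. camera_model takes no time and is no camera call; for the wrist camera it gives the pose at the moment of the call.
A pose or a line that the arm cannot do raises bot.IKError and nothing moves.
- bot.sign_off(): hands the job in; it is judged then, once.
The state is a dict: "t": time; "qpos": joint angles; "joint_velocities": joint speeds; "effort": joint torques, N m; "tcp_pos": TCP position; "orientation": TCP orientation; "contact_force": force on the tool from outside, world axes, zero at the start; "wrist_torque": the same for the moment, N m; "opening": opening from 0.0 (shut) to 1.0 (fully open); "gripper_force": force on a finger pad.
Only numpy, scipy, OpenCV 4.12 (cv2) and the standard library are available. Lean on these libraries where they do the work, as an engineer would, in place of code of your own. Each camera call takes 0.05 s, during which the arm holds its last target. There are 200 camera calls.

### The job

Slide the metal carrier tray with the circuit board on it from the grey loading deck up over the step and into the channel of the test fixture, under the two side lips, and press it gently about half-way into the stroke of the spring plunger at the channel's end. Then let go, so that it stays flat on the fixture's floor, touching the plunger, with the board still in its place. Do not lift the tray clear, tip it, jam it or bump anything hard, and leave the other things alone.

Things in the scene. Friction and masses are not known exactly. Their poses are not given: they have to be found in the camera images.
- fixture: Fixed aluminium test fixture: a base 240 (x) x 156 (y) x 22 mm with a channel on top, open above. Origin: on the worktop, under the middle of the edge where the tray enters. Its x axis points along the channel, the way in; z up. Side walls 12 mm high, inner faces 52.5 mm either side of the middle, start at x = 26 mm; before them flared lead-ins open to about 63 mm.
- sill (a point): Point on the fixture: the middle of the sill, the upper edge of the step at the entrance, at the height of the channel floor (22 mm above the worktop). Axes as the fixture.
- lips (a point): Point on the fixture's middle line where the two lips begin, at the height of their underside: 50 mm in from the sill, 12 mm above the channel floor. The lips are 5 mm thick and cover the channel's edges inward to 42 mm from the middle; the tray's plate passes under them.
- stop: Dark steel block 24 x 50 x 26 mm fixed on the channel floor; origin: middle of its underside, 228 mm in from the sill; axes as the fixture. Through it, 9.5 mm above the floor, runs an adjusting screw carrying a 10 mm brass spring plunger that points at the entering tray. The screw's setting varies and is not measured: the free tip is 46 to 72 mm in front of this origin.
- plunger_axis (a point): Fixed point on the plunger's line, 156 mm in from the sill: the nearest place where the free tip can be (it can be up to 26 mm farther in). The plunger gives at 0.6 N per mm, damped, with 15 mm stroke; half-way is about 5 N, on top of the tray's sliding friction of 1 to 5 N. Let go, it pushes the tray back a few mm until friction holds it, still touching.
- deck: Fixed grey loading deck, 200 x 150 mm, before the sill. Origin: 19 mm below the top, under the middle of the edge that faces the fixture; x points to the fixture and the deck reaches back to x = -200 mm. Its top is 3 to 7 mm lower than the channel floor (it varies), with a gap of 4 to 12 mm to the sill.
- tray: Loose aluminium carrier tray, 0.28 to 0.5 kg: a plate 150 (x) x 100 (y) x 5 mm. Origin: middle of its underside; x points to its nose, which enters first; z up. A wall at the nose, 74 mm wide, rises to 16 mm above the underside; ridges 10 mm high 35 mm either side of the middle flank the board. It has 2.5 mm play on each side in the channel.
- handle (a point): Centre of the tray's handle, 55 mm behind the tray's origin and 24 mm above its underside: an upright black bar across the tray, 12 mm thick along the tray's x, 44 mm wide along its y, from the plate to 40 mm above the underside, free before and behind for fingers. Axes as the tray.
- pcb: Loose green circuit board 42 x 60 mm on four posts, 11 mm high, 20 g, standing on the tray's plate between the ridges, its centre 35 mm ahead of the tray's origin (+-6 mm). Origin: middle of its underside. It is not fastened.
- loupe: Bystander: black loupe, 41 mm across, 36 mm high, on the worktop. Origin: middle of its underside.
- tweezers_straight: Bystander: straight steel tweezers, 125 mm long, 9 mm high. Origin: middle of the underside.
- multimeter: Bystander: hand multimeter lying face up, 145 x 70 x 43 mm. Origin: middle of the underside.
- solder_spool: Bystander: solder spool, 56 mm across, 45 mm high. Origin: middle of the underside.
- side_cutters: Bystander: side cutters with blue handles, 121 mm long, 11 mm high. Origin: middle of the underside.
Not all that is in view belongs to the job. What is shaped like the pcb but purple is not meant. What is shaped like the tray but red is not meant.

How it is judged (in metres and radians):
On the way, in this order (a step that is already met when the one before it is completed fails the run):
1. the tray's nose has been slid over the step into the channel, more than 40 mm past the sill (x of tray in the frame of fixture above -0.035 m and z of tray in the frame of fixture below 0.034 m), for 0.1 s.
2. the tray presses the plunger in with at least 3 N (5 mm) (contact force between tray and stop above 3 N), for 0.2 s.
At the end, for the whole second after the job is handed in: The tray is wholly inside the channel, flat on its floor (within 3 mm, tilt under 0.03 rad, in line within 0.06 rad), at rest and still touching the plunger; the board stands flat on the tray, within 20 mm of its place 35 mm ahead of the tray's origin (contact force between tray and stop above 0.1 N and x of tray in the frame of fixture above 0.077 m and z of tray in the frame of fixture between 0.019 and 0.025 m and angle between tray's own z axis and vertical below 0.03 rad and angle between the x axis of tray and the x axis of fixture, either way round below 0.06 rad and x of pcb in the frame of tray between 0.015 and 0.055 m and z of pcb in the frame of tray below 0.008 m and angle between pcb's own z axis and vertical below 0.06 rad and linear speed of tray below 0.01 m/s).
It fails at once if the tray is pushed against the fixture, rails or plunger with more than 18 N (caught, jammed, bumped or plunger bottomed hard) (contact force between tray and fixture above 18 N).
It fails at once if the tray is tipped more than 0.2 rad (angle between tray's own z axis and vertical above 0.2 rad).
It fails at once if the tray is lifted clear: its middle more than 20 mm above the channel floor (z of tray in the frame of fixture above 0.042 m).
It fails at once if a bystander is moved more than 30 mm (distance of any of loupe, tweezers_straight, multimeter, solder_spool, side_cutters from where it was at the start of the episode above 0.03 m).
It also fails if it takes over 67 s, if anything falls off the work surface, if the arm or the gripper's body presses on something with over 40 N, if the wrist force passes 120 N, or if a joint passes its speed limit or range.

## Working session

There is one attempt and no reset: what is moved stays moved. The work goes in short steps, each a Python script; the robot and the scene stay as the last script left them, time stands still between calls to the robot, and variables do not carry over. Pictures are saved under pics/ and viewed, at most 12 in all, crops included, and the job is handed in when it is done.

```bash
mkdir -p pics && ls
python3 - <<'E'
from bench import bot, imaging
import cv2
for n in("top","scene"):
    cv2.imwrite(f"pics/{n}0.png",imaging.capture(n))
    m=imaging.camera_model(n);print(n,m)
print(bot.get_state())
E
```

```text
pics
top {'K': array([[620.59568771,   0.        , 333.35104156],
       [  0.        , 620.59568771, 244.7234946 ],
       [  0.        ,   0.        ,   1.        ]]), 'k1': -0.08550890089511282, 'position': array([ 263.54672438,   16.67587844, 1503.37047144]), 'rotation': array([ 0.19478846,  0.0114761 , -1.58982125])}
scene {'K': array([[604.6723792 ,   0.        , 320.39670847],
       [  0.        , 604.6723792 , 234.53161357],
       [  0.        ,   0.        ,   1.        ]]), 'k1': -0.061780797486807, 'position': array([-452.81589265,  690.22908662,  658.66250269]), 'rotation': array([ 1.10485729e+00, -1.42272126e-03, -2.13964148e+00])}
{'t': 0.1, 'qpos': array([-1.47621249e+00,  3.26881965e-01, -1.93446981e-01,  1.05202670e+00,
        3.51233716e-05,  1.43659932e+00]), 'joint_velocities': array([ 0.00016684, -0.00284796,  0.00310327, -0.0001622 , -0.00101567,
        0.00015481]), 'effort': array([ 1.74118148e-03, -4.44238901e+01,  2.63038945e+01,  7.91956350e-03,
       -2.81473449e-04, -5.90843044e-06]), 'tcp_pos': array([ 124.70627716, -535.10964342,  204.48754771]), 'orientation': array([-3.14005205e+00, -2.43436440e-04,  2.28780632e-01]), 'contact_force': array([-0.6679168 ,  0.41529859,  0.17974006]), 'wrist_torque': array([0.0245171 , 0.02882677, 0.0609743 ]), 'gripper_force': 0.0, 'opening': 1.0017402662164183}
```

View pics/top0.png

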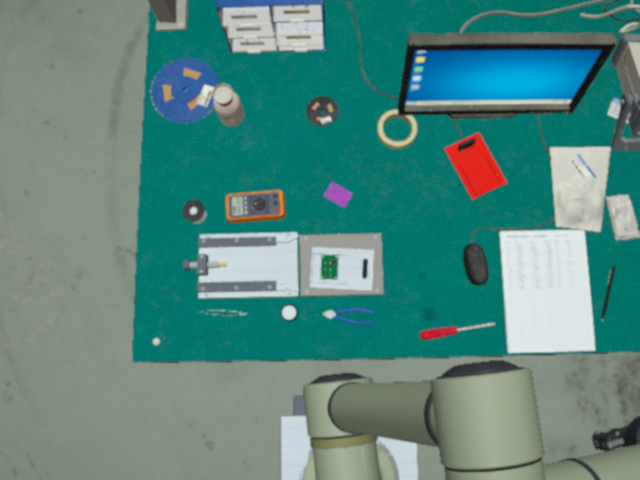

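View pics/scene0.png

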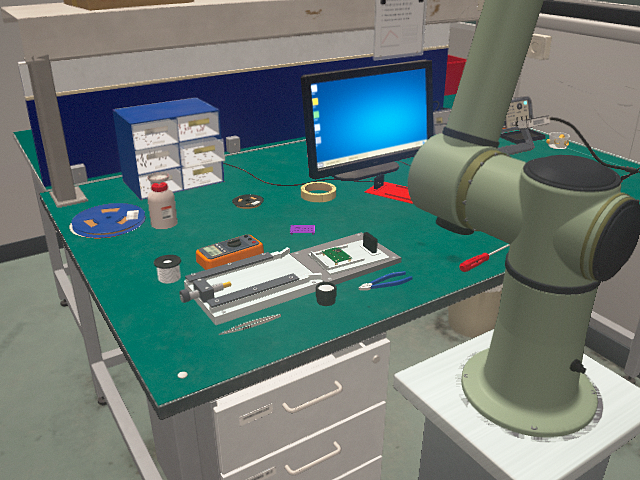

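The top view shows the fixture at about (198–298, 234–297) px, the deck to its right at (300–384, 233–295), the tray's handle at (365, 268), the green board at (330, 267) and the plunger tip at (228, 265). The channel runs left in the picture; the loupe (289, 313), cutters (348, 316), multimeter (255, 205) and tweezers (222, 313) lie alongside. The red tray and purple board are decoys.

```bash
cat > h.py <<'E'
import numpy as np, cv2
from scipy.spatial.transform import Rotation as R
from bench import bot, solve_ik, imaging
def ray(m,px):
    u=np.asarray(px,float).reshape(-1,1,2)
    d=(u[:,0]-[m["K"][0,2],m["K"][1,2]])/[m["K"][0,0],m["K"][1,1]]
    s=d.copy()
    for _ in range(20): s=d/(1+m["k1"]*(s**2).sum(1,keepdims=True))
    v=np.c_[s[:,0],-s[:,1],-np.ones(len(s))]
    r=m["rotation"]; r=R.from_euler("xyz",r).as_matrix() if np.shape(r)==(3,) else np.array(r)
    return v@r.T
def onplane(m,px,z):
    v=ray(m,px); p=np.array(m["position"])
    return p+v*((z-p[2])/v[:,2])[:,None]
E
python3 - <<'E'
from h import *
np.set_printoptions(precision=1,suppress=True)
m=imaging.camera_model("top")
print("fix",onplane(m,[(198,234),(298,234),(298,297),(198,297)],34))
print("deck",onplane(m,[(300,234),(382,233),(384,294),(301,295)],17))
im=cv2.imread("pics/top0.png");h=cv2.cvtColor(im,cv2.COLOR_BGR2HSV)
def cc(mask,roi):
    x0,y0,x1,y1=roi;q=np.zeros_like(mask);q[y0:y1,x0:x1]=mask[y0:y1,x0:x1]
    n,l,s,c=cv2.connectedComponentsWithStats(q);i=1+np.argmax(s[1:,4]);return c[i],s[i]
c,s=cc((h[...,2]<60).astype(np.uint8),(345,240,380,290));print("handle",c,s,onplane(m,c,57))
c,s=cc(cv2.inRange(h,(45,120,0),(75,255,255)),(305,250,350,285));print("pcb",c,s,onplane(m,c,30))
print("tip",onplane(m,(228,265),31.5))
w=imaging.camera_model("wrist");st=bot.get_state()
print(w,st["tcp_pos"])
for z in(300,120):
  for yaw in(0,np.pi,np.pi/2,-np.pi/2): print(yaw,z,solve_ik([450,-40,z],[np.pi,0,yaw]))
E
```

```text
fix [[587.4 357.5  34. ]
 [582.  113.2  34. ]
 [428.8 114.5  34. ]
 [433.2 354.   34. ]]
deck [[585.6 109.4  17. ]
 [583.8 -91.6  17. ]
 [433.8 -91.3  17. ]
 [435.4 108.3  17. ]]
handle [364.5 268.8] [364 261   2  16  28] [[489.7 -44.5  57. ]]
pcb [328.  267.1] [322 256  15  22 145] [[500.   42.1  30. ]]
tip [[509.8 283.2  31.5]]
{'K': array([[411.2,   0. , 319.2],
       [  0. , 411.2, 235. ],
       [  0. ,   0. ,   1. ]]), 'k1': -0.012321285923488008, 'position': array([ 197.4, -519.1,  372.5]), 'rotation': array([-0.3,  0. , -1.3])} [ 124.7 -535.1  204.5]
0 300 [-0.3  0.1 -0.2  1.2  0.   2.9]
3.141592653589793 300 [-0.3  0.1 -0.2  1.2  0.  -0.3]
1.5707963267948966 300 [-0.3  0.1 -0.2  1.2  0.   1.3]
-1.5707963267948966 300 [-0.3  0.1 -0.2  1.2  0.  -1.8]
0 120 [-0.3  0.2 -0.6  0.8  0.   2.9]
3.141592653589793 120 [-0.3  0.2 -0.6  0.8  0.  -0.3]
1.5707963267948966 120 [-0.3  0.2 -0.6  0.8  0.   1.3]
-1.5707963267948966 120 [-0.3  0.2 -0.6  0.8  0.  -1.8]
```

Run:
```python
from h import *
np.set_printoptions(precision=2,suppress=True)
bot.move_ptp([570,90,260],[np.pi,0,np.pi])
m=imaging.camera_model("wrist");im=imaging.capture("wrist");cv2.imwrite("pics/w1.png",im)
import pickle;pickle.dump(m,open("w1.pkl","wb"))
print(m,bot.get_state()["t"],bot.get_state()["tcp_pos"])
```

```text
{'K': array([[411.22,   0.  , 319.22],
       [  0.  , 411.22, 234.99],
       [  0.  ,   0.  ,   1.  ]]), 'k1': -0.012321285923488008, 'position': array([493.77,  88.45, 427.96]), 'rotation': array([-0.3 , -0.  ,  1.57])} 2.8667 [570.09  89.14 259.91]
```

View pics/w1.png

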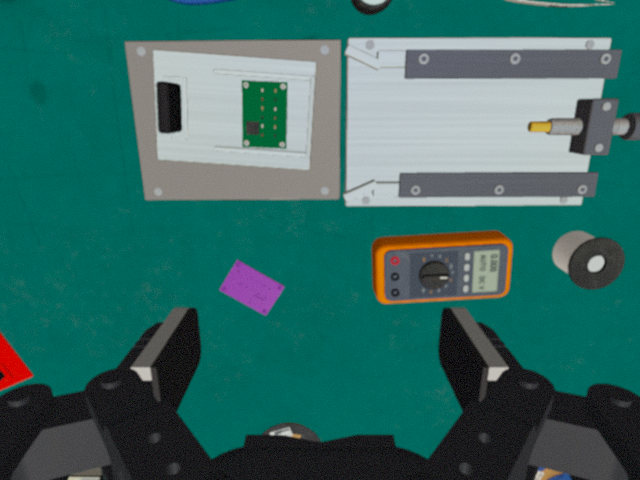

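The wrist view shows the tray with corners about (156,51), (316,62), (308,171), (158,159) px, yawed slightly on the deck, with the handle top at (170,108). The lips are the dark bars at (405–620, 50–78) and (400–597, 172–198), and the brass tip is at (529,127). I'll measure from these.

```bash
cat > meas.py <<'E'
from h import *
import pickle
np.set_printoptions(precision=3,suppress=True)
m=pickle.load(open("w1.pkl","rb"));im=cv2.imread("pics/w1.png");h=cv2.cvtColor(im,cv2.COLOR_BGR2HSV)
def big(mask,x0,y0,x1,y1):
    q=np.zeros(mask.shape,np.uint8);q[y0:y1,x0:x1]=mask[y0:y1,x0:x1]
    c,_=cv2.findContours(q,cv2.RETR_EXTERNAL,cv2.CHAIN_APPROX_NONE);c=max(c,key=cv2.contourArea);return c[:,0,:]
def rect(c,z):
    p=onplane(m,c,z)[:,:2].astype(np.float32);(cx,cy),s,a=cv2.minAreaRect(p)
    b=cv2.boxPoints(((cx,cy),s,a));e=[b[1]-b[0],b[2]-b[1]];e=max(e,key=np.linalg.norm);e=e*np.sign(e[1])
    return np.array([cx,cy]),np.sort(s),np.arctan2(e[1],e[0])
V,S=h[...,2],h[...,1]
print("px deck",im[180,250],"tray",im[140,210],"floor",im[125,430],"lip",im[65,450])
print("tray",rect(big(V>205,128,43,338,198),22))
print("handle",rect(big(V<70,145,65,195,150),57))
print("pcb",rect(big(cv2.inRange(h,(45,90,0),(85,255,200)),235,75,295,155),17+5+11))
green=cv2.inRange(h,(70,150,0),(95,255,140))
print("deck",rect(big(green==0,110,20,343,205),17))
for n,b in(("lipA",(400,45,640,83)),("lipB",(392,168,640,203))):print(n,rect(big(V<120,*b),39))
for n,b in(("lipA",(395,44,635,85)),("lipB",(392,166,635,203))):print(n+"S",rect(big((V<140)&(S<90),*b),39))
c=big(cv2.inRange(h,(12,120,80),(35,255,255)),515,110,560,140);print("tip",onplane(m,[c[c[:,0].argmin()]],31.5))
print("entrance edge z22/ posts",onplane(m,[(347,60),(345,185)],22))
E
python3 meas.py
```

```text
px deck [128 132 139] tray [196 196 186] floor [202 200 189] lip [106  96  94]
tray (array([459.013,  64.502]), array([ 5.479, 36.937]), np.float32(1.5191287))
handle (array([493.328, -41.227]), array([18.99 , 40.742]), np.float32(3.0750659))
pcb (array([500.174,  37.83 ]), array([39.459, 57.844]), np.float32(3.090638))
deck (array([508.671,   9.107]), array([150.301, 201.09 ]), np.float32(1.5700479))
lipA (array([456.586, 269.447]), array([ 30.5  , 210.749]), np.float32(1.5768826))
lipB (array([564.612, 282.142]), array([ 33.011, 235.374]), np.float32(1.5715997))
lipAS (array([457.184, 258.764]), array([ 26.321, 189.654]), np.float32(1.5885265))
lipBS (array([564.12 , 255.985]), array([ 24.205, 196.303]), np.float32(1.5720071))
tip [[509.129 284.825  31.5  ]]
entrance edge z22/ posts [[452.067 113.984  22.   ]
 [567.555 114.166  22.   ]]
```

```bash
cat >> meas.py <<'E'
print('----')
print("tray",rect(big(V>165,128,43,338,198),22))
def edge(cols,r0,r1,z,sign):
    # strongest vertical gradient with the given sign in each column (grey)
    g=cv2.GaussianBlur(cv2.cvtColor(im,cv2.COLOR_BGR2GRAY),(3,3),0).astype(float);px=[]
    for c in cols:
        d=sign*np.diff(g[r0:r1,c]);i=d.argmax()
        o=0
        if 0<i<len(d)-1:
            a,b,e=d[i-1:i+2];o=.5*(a-e)/(a-2*b+e) if a-2*b+e else 0
        px.append((c,r0+i+o+.5))
    p=onplane(m,px,z)
    vx,vy,x0,y0=cv2.fitLine(p[:,:2].astype(np.float32),cv2.DIST_HUBER,0,.01,.01).ravel()
    s=vx/vy;return s,x0+s*(114-y0),x0+s*(214-y0)
print("lipA inner",edge(range(425,600,4),70,88,39,1))
print("lipB inner",edge(range(420,530,4),163,182,39,-1))
print("baseA top",edge(range(390,600,4),30,45,22,1),"baseB",edge(range(390,570,4),196,214,22,-1))
E
python3 meas.py | sed -n '/----/,$p'
python3 - <<'E'
import cv2
im=cv2.imread("pics/w1.png")[25:215,115:375]
cv2.imwrite("pics/w1c.png",cv2.resize(im,None,fx=3,fy=3,interpolation=cv2.INTER_CUBIC))
E
```

```text
----
tray (array([497.478,   7.499]), array([ 99.305, 149.083]), np.float32(1.4995584))
lipA inner (np.float32(-0.0053402255), np.float32(469.08475), np.float32(468.55072))
lipB inner (np.float32(-0.0055242903), np.float32(552.62634), np.float32(552.0739))
baseA top (np.float32(-0.005636589), np.float32(433.3111), np.float32(432.74744)) baseB (np.float32(-0.004323585), np.float32(589.1127), np.float32(588.6803))
```

View pics/w1c.png

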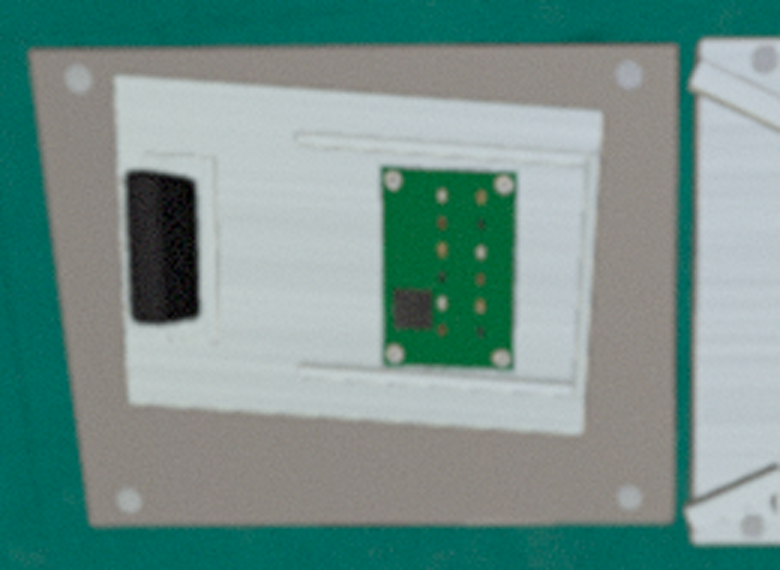

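The crop shows the tray flat on the deck, well clear of its edges, with the handle free at crop (163,247) and the board upright at crop (450,268). The fixture axis and tray pose are now known to about 1 mm. Next I grip, lift slightly and align over the deck.

```bash
cat >> h.py <<'E'
FY=1.5761; ax=np.array([np.cos(FY),np.sin(FY)]); O=np.array([510.95,114.0])
def fx(x,lat=0): return O+x*ax+lat*np.array([-ax[1],ax[0]])   # fixture x,y -> world
def tofx(p): d=np.asarray(p)[:2]-O; return np.array([d@ax,d@np.array([-ax[1],ax[0]])])
def rep(s=""):
    t=bot.get_state();print(s,"t",round(t["t"],1),"tcp",t["tcp_pos"].round(1),"yaw",round(t["orientation"][2],3),"F",t["contact_force"].round(1),"T",t["wrist_torque"].round(2),"op",round(t["opening"],3),"gf",round(t["gripper_force"],1),flush=True)
E
python3 - <<'E'
from h import *
y=1.4996; c=np.array([497.5,7.5]);hd=c-55*np.array([np.cos(y),np.sin(y)]);rot=[np.pi,0,y+np.pi/2]
bot.grip(0.5)
bot.move_ptp([*hd,110],rot);rep("above")
print(bot.movel([*hd,31],max_speed=60,threshold=6));rep("down")
bot.grip(0.0,effort=35);rep("grip")
p=bot.get_state()["tcp_pos"]
bot.movel([p[0],p[1],p[2]+9],max_speed=20);rep("lift")
bot.movel([*fx(-161),p[2]+9],rot=[np.pi,0,FY+np.pi/2],max_speed=30);rep("aligned")
import pickle
m=imaging.camera_model("wrist");cv2.imwrite("pics/w2.png",imaging.capture("wrist"));pickle.dump(m,open("w2.pkl","wb"))
cv2.imwrite("pics/s2.png",imaging.capture("scene")[200:360,170:430])
E
```

```text
above t 4.2 tcp [495.1 -47.3 111. ] yaw 3.071 F [ 0.7 -0.9  0.5] T [-0.04 -0.06 -0.02] op 0.499 gf 0.0
False
down t 5.7 tcp [494.  -47.5  31.4] yaw 3.07 F [ 0.6  0.1 -0.4] T [-0.    0.   -0.01] op 0.5 gf 0.0
grip t 6.2 tcp [493.6 -47.3  31. ] yaw 3.07 F [-0.1 -0.  -0.2] T [ 0.01 -0.04 -0.01] op -0.002 gf 0.0
lift t 6.8 tcp [493.7 -47.4  40.2] yaw 3.07 F [0.2 0.3 0.3] T [ 0.   -0.05  0.01] op -0.003 gf 0.0
aligned t 7.5 tcp [511.6 -46.9  39.9] yaw -3.136 F [-0.2 -0.4 -0. ] T [-0.05  0.03  0.01] op -0.001 gf 0.0
```

View pics/w2.png

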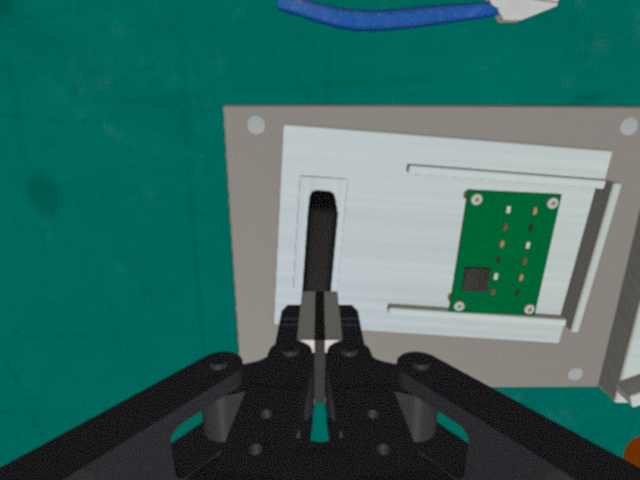

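The fingers closed on nothing. The tray has not moved: its handle at (320,190–290) is still yawed, and the fingers are at (320,300+), apparently beside it. I'll check the geometry in this view.

Run:
```python
from h import *
import pickle
np.set_printoptions(precision=1,suppress=True)
m=pickle.load(open("w2.pkl","rb"));print(m["position"],m["rotation"])
px=[(320,191),(320,205),(320,290),(285,125),(275,325),(610,152),(560,342)]
for z in(17,22,57):print(z,onplane(m,px,z))
# project tcp
Rm=R.from_euler("xyz",m["rotation"]).as_matrix()
for P in([511.6,-46.9,40],[511.6,-46.9,59],[493.6,-47.4,57],[493.6,-47.4,22]):
    v=Rm.T@(np.array(P)-m["position"]);s=np.array([v[0],-v[1]])/-v[2];print(P,m["K"][:2,:2]@s+m["K"][:2,2])
```

```text
[435.3 -48.2 208. ] [-0.3 -0.   1.6]
17 [[472.8 -47.5  17. ]
 [479.5 -47.4  17. ]
 [523.7 -47.1  17. ]
 [442.8 -63.4  17. ]
 [543.8 -70.5  17. ]
 [453.7  86.   17. ]
 [553.3  80.7  17. ]]
22 [[471.8 -47.5  22. ]
 [478.4 -47.4  22. ]
 [521.4 -47.2  22. ]
 [442.6 -63.   22. ]
 [541.  -69.9  22. ]
 [453.2  82.5  22. ]
 [550.2  77.4  22. ]]
57 [[465.  -47.6  57. ]
 [470.3 -47.6  57. ]
 [505.2 -47.4  57. ]
 [441.3 -60.2  57. ]
 [521.1 -65.8  57. ]
 [449.8  57.9  57. ]
 [528.6  53.7  57. ]]
[511.6, -46.9, 40] [320.8 287. ]
[511.6, -46.9, 59] [321.  306.8]
[493.6, -47.4, 57] [320.1 263. ]
[493.6, -47.4, 22] [319.9 236.3]
```

Run:
```python
import cv2
im=cv2.imread("pics/s2.png");cv2.imwrite("pics/s2b.png",cv2.resize(im,None,fx=3,fy=3,interpolation=cv2.INTER_CUBIC))
```

```text
(no output)
```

View pics/s2b.png

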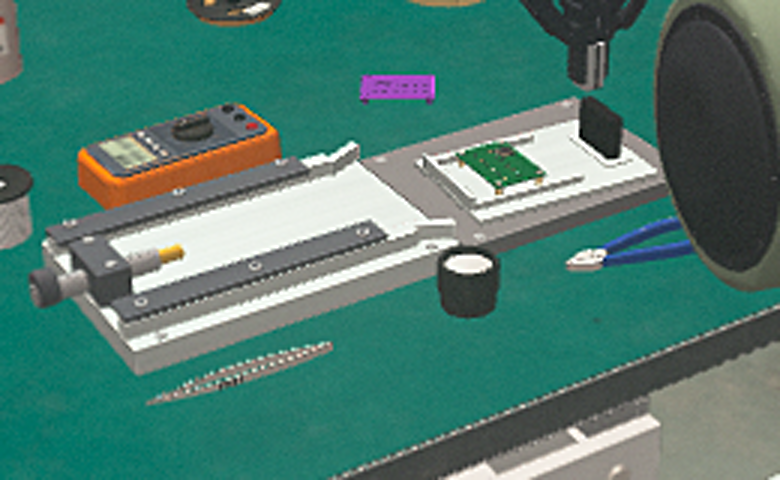

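Run:
```python
from h import *
np.set_printoptions(precision=1,suppress=True)
def proj(m,P):
    Rm=R.from_euler("xyz",m["rotation"]).as_matrix();v=Rm.T@(np.array(P)-m["position"]);s=np.array([v[0],-v[1]])/-v[2]
    s=s*(1+m["k1"]*s@s);return m["K"][:2,:2]@s+m["K"][:2,2]
m=imaging.camera_model("scene")
rep()
print("finger seen",np.array([590,85])/3+[170,200],"handle top seen",np.array([600,112])/3+[170,200])
for z in (40,60,80,100,120):print("tcp",z,proj(m,[511.6,-46.9,z]))
print("handle top",proj(m,[493.6,-47.4,57]), "sill mid",proj(m,[511,114,22]))
cv2.imwrite("pics/top2.png",cv2.resize(imaging.capture("top")[210:330,270:430],None,fx=5,fy=5,interpolation=cv2.INTER_CUBIC))
cv2.imwrite("pics/s3.png",imaging.capture("scene"))
t=imaging.camera_model("top")
for P in([511.6,-46.9,40],[511.6,-46.9,100],[493.6,-47.4,57]):print("top",(proj(t,P)-[270,210])*5)
```

```text
t 7.6 tcp [511.5 -46.9  39.9] yaw -3.136 F [-0.2  0.3  0.6] T [ 0.  0. -0.] op -0.001 gf 0.0
finger seen [366.7 228.3] handle top seen [370.  237.3]
tcp 40 [365.2 238.7]
tcp 60 [365.5 230.7]
tcp 80 [365.8 222.7]
tcp 100 [366.1 214.5]
tcp 120 [366.4 206.2]
handle top [370.5 235. ] sill mid [304.2 264.8]
top [474.9 254.3]
top [480.  232.4]
top [478.5 285.9]
```

View pics/top2.png

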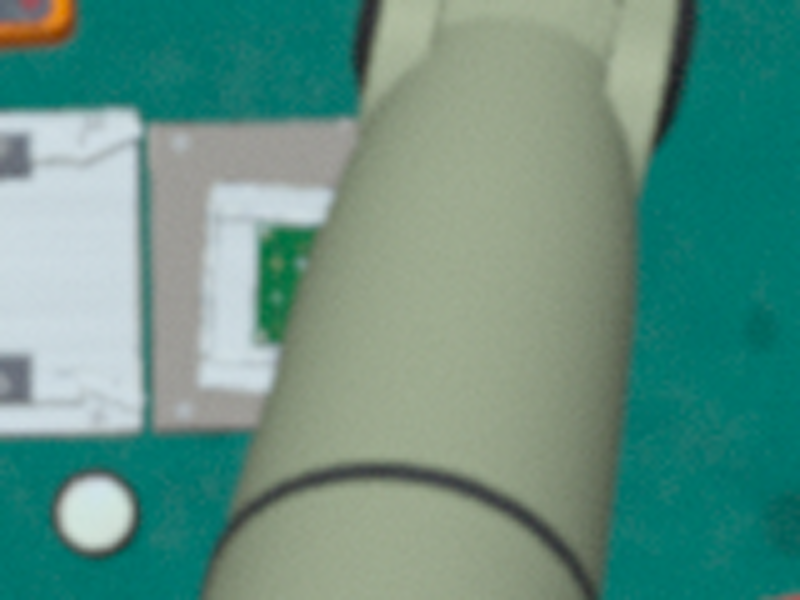

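The scene and wrist views both place the shut fingertips near z≈67 while the reported TCP z is 40. The real finger ends therefore sit about 27 mm above the TCP, and the fingers closed just over the handle. The tray has not been touched. I'll regrasp lower, guarded by force.

Run:
```python
from h import *
y=1.4996; c=np.array([497.3,7.3]);hd=c-55*np.array([np.cos(y),np.sin(y)]);rot=[np.pi,0,y+np.pi/2]
bot.movel([*hd,75],rot=rot,max_speed=100)
bot.grip(0.5)
bot.movel([*hd,31],max_speed=80,threshold=5)
hit=bot.movel([*hd,6],max_speed=20,threshold=4);rep(f"down hit={hit}")
bot.grip(0.0,effort=35);rep("grip")
cv2.imwrite("pics/s4.png",cv2.resize(imaging.capture("scene")[200:320,290:450],None,fx=4,fy=4,interpolation=cv2.INTER_CUBIC))
```

```text
down hit=False t 10.9 tcp [493.5 -47.6   6.1] yaw 3.07 F [ 0.3 -0.2 -0.3] T [ 0.02 -0.04  0.03] op 0.493 gf 0.0
grip t 11.2 tcp [493.5 -47.4   6.2] yaw 3.071 F [-1.   1.6  2.8] T [ 0.24  0.02 -0.02] op 0.134 gf 34.8
```

View pics/s4.png

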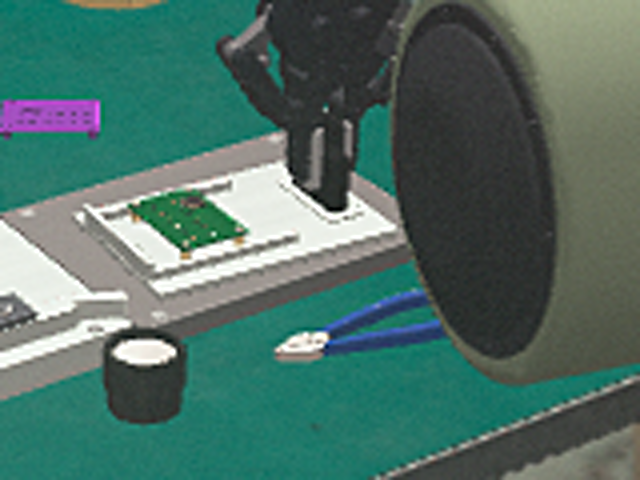

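The fingers now hold the handle at (320,180), with opening 0.134 ≈ 11.4 mm and 35 N. The tray is still flat and the board is in place.

Run:
```python
from h import *
p=bot.get_state()["tcp_pos"]; z0=p[2]
bot.movel([p[0],p[1],z0+8.5],max_speed=15);rep("lift")
bot.movel([*fx(-161),z0+8.5],rot=[np.pi,0,FY+np.pi/2],max_speed=25);rep("aligned")
open("z0","w").write(str(z0))
import pickle
m=imaging.camera_model("wrist");im=imaging.capture("wrist");cv2.imwrite("pics/w5.png",im);pickle.dump(m,open("w5.pkl","wb"))
```

```text
lift t 12.0 tcp [493.5 -47.4  14.7] yaw 3.07 F [-0.4 -0.1 -3. ] T [-0.18  0.    0.02] op 0.132 gf 34.0
aligned t 12.9 tcp [511.6 -46.9  14.6] yaw -3.136 F [-0.4 -0.2 -3.9] T [-0.21  0.01  0.02] op 0.134 gf 34.0
```

View pics/w5.png

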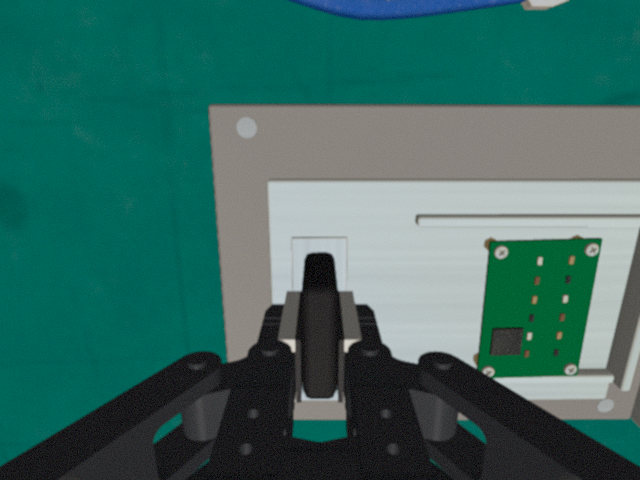

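The tray is held, in line with the picture rows (upper edge level at row 181), with its weight (~3.5 N) on the gripper and the board in place. I'll check the lateral offset, then move in guarded steps, lowering onto the channel floor before the lips.

Run:
```python
from h import *
import pickle
m=pickle.load(open("w5.pkl","rb"));g=cv2.cvtColor(cv2.imread("pics/w5.png"),cv2.COLOR_BGR2GRAY).astype(float)
cs=np.arange(290,630,10);px=[(c,172+np.diff(g[172:190,c]).argmax()+.5) for c in cs]
p=onplane(m,px,29);q=np.array([tofx(a) for a in p]);k=np.polyfit(q[:,0],q[:,1],1)
print("edge lateral",np.median(q[:,1]),"slope",k[0]); lat=50-np.median(q[:,1]);print("shift needed",lat)
np.save("lat.npy",np.clip(lat,-4,4))
lat=float(np.clip(lat,-4,4)); z=bot.get_state()["tcp_pos"][2]
rot=[np.pi,0,FY+np.pi/2]
# tray origin at x -> handle at x-55
def go(x,zz,v,th): 
    hit=bot.movel([*fx(x-55,lat),zz],rot=rot,max_speed=v,threshold=th);rep(f"x={x} hit={hit}");return hit
if not go(-106,z,15,None) and not go(-60,z,60,4) and not go(-35.5,z,25,4):
    hit=go(-35.5,z-8,6,2.0)
```

```text
edge lateral 50.42711695082373 slope 0.0007153527061133394
shift needed -0.4271169508237307
x=-106 hit=False t 13.2 tcp [512.2 -47.   14.6] yaw -3.136 F [ 0.4  0.4 -3. ] T [-0.19  0.05  0.02] op 0.137 gf 34.0
x=-60 hit=False t 14.1 tcp [512.1  -1.2  14.6] yaw -3.136 F [ 0.3 -0.5 -4. ] T [-0.18 -0.02 -0.  ] op 0.131 gf 34.1
x=-35.5 hit=False t 15.3 tcp [511.8  23.5  14.6] yaw -3.136 F [-0.  -0.3 -3.7] T [-0.24  0.08 -0.01] op 0.136 gf 34.1
x=-35.5 hit=True t 15.9 tcp [511.8  23.3  12. ] yaw -3.136 F [ 2.  -1.1  1. ] T [ 0.04 -0.23 -0.05] op 0.13 gf 34.8
```

Run:
```python
from h import *
lat=float(np.load("lat.npy"));rot=[np.pi,0,FY+np.pi/2]
def go(x,zz,v,th): 
    hit=bot.movel([*fx(x-55,lat),zz],rot=rot,max_speed=v,threshold=th);rep(f"x={x} hit={hit}");return hit
go(-35.5,13.2,8,None)
ok=True
for x in(-10,25,55,84):
    if go(x,13.2,30,4): ok=False;break
if ok:
    go(84,10.5,5,2.0);rep()
cv2.imwrite("pics/w6.png",imaging.capture("wrist"))
```

```text
x=-35.5 hit=False t 16.3 tcp [511.3  23.5  12.8] yaw -3.136 F [ 1.   0.2 -3.4] T [-0.23 -0.12 -0.09] op 0.129 gf 34.1
x=-10 hit=False t 17.3 tcp [511.7  49.   13.2] yaw -3.136 F [-0.6  0.2 -4.6] T [-0.09  0.03  0.01] op 0.135 gf 34.1
x=25 hit=False t 18.7 tcp [511.5  83.9  13.2] yaw -3.136 F [-0.1  1.  -4. ] T [-0.15  0.12  0.01] op 0.134 gf 34.1
x=55 hit=False t 19.8 tcp [511.4 114.   13.2] yaw -3.136 F [-0.5  0.2 -2.9] T [-0.12  0.1   0.01] op 0.132 gf 34.1
x=84 hit=False t 20.9 tcp [511.3 143.   13.2] yaw -3.136 F [-0.2  1.2 -2.5] T [-0.12  0.14 -0.01] op 0.133 gf 34.1
x=84 hit=True t 21.2 tcp [511.3 142.8  12.4] yaw -3.137 F [-0.1  0.9  6.5] T [-0.   -0.01  0.01] op 0.133 gf 35.4
 t 21.2 tcp [511.3 142.8  12.4] yaw -3.137 F [-0.1  0.9  6.5] T [-0.   -0.01  0.01] op 0.133 gf 35.4
```

View pics/w6.png

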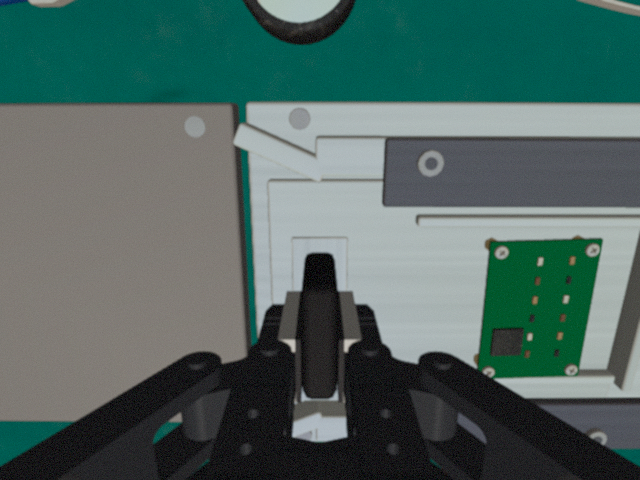

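The tray is in the channel under the lips (lip bar edge at (385,140–207), tray tail at column 270, past the sill at 248), straight, with the board in place. I'll open a little, so the rear finger pushes the handle freely, then press the plunger in small steps.

```bash
cat > push.py <<'E'
from h import *
lat=float(np.load("lat.npy"));rot=[np.pi,0,FY+np.pi/2]
bot.grip(0.3);rep("open")
def F(n=4):
    a=[]
    for _ in range(n): bot.dwell(.03);a.append(bot.get_state()["contact_force"])
    return np.mean(a,0)
bot.movel([*fx(29,lat),12.4],rot=rot,max_speed=10)
f0=F();x=29.0;log=[]
print("f0",f0.round(2))
while x<29+38:
    x+=1.5;bot.movel([*fx(x,lat),12.4],rot=rot,max_speed=15)
    f=-(F()-f0)[1];log.append((x,round(f,2)))
    if len(log)>1:
        base=min([v for _,v in log if v>0.9] or [0])
    else: base=0
    if f>11.5 or (base and f-base>5.2): break
print(log);rep("pressed")
bot.dwell(.4);print("held",(F()-f0).round(2))
open("xp","w").write(str(x))
E
python3 push.py
```

```text
open t 21.6 tcp [509.2 142.5  10.9] yaw -3.136 F [0.3 0.4 0.2] T [ 0.05 -0.01 -0.02] op 0.3 gf 0.0
f0 [-0.16  0.13 -0.15]
[(30.5, np.float64(-0.15)), (32.0, np.float64(-0.06)), (33.5, np.float64(0.32)), (35.0, np.float64(0.26)), (36.5, np.float64(1.68)), (38.0, np.float64(2.94)), (39.5, np.float64(2.4)), (41.0, np.float64(2.06)), (42.5, np.float64(1.52)), (44.0, np.float64(2.18)), (45.5, np.float64(1.93)), (47.0, np.float64(1.69)), (48.5, np.float64(2.4)), (50.0, np.float64(3.33)), (51.5, np.float64(4.19)), (53.0, np.float64(4.93)), (54.5, np.float64(5.18)), (56.0, np.float64(6.44)), (57.5, np.float64(5.87)), (59.0, np.float64(7.12))]
pressed t 29.8 tcp [511.2 172.2  12.4] yaw -3.137 F [ 0.3 -6.6  0.2] T [-1.4   0.02 -0.02] op 0.304 gf 3.4
held [ 0.41 -6.73  0.84]
```

Friction is about 2 N and the plunger first touched at x≈48. It is now pressed with about 5 N (~8 mm, half-way). Now I back off gently.

Run:
```python
from h import *
lat=float(np.load("lat.npy"));rot=[np.pi,0,FY+np.pi/2];x=float(open("xp").read())
for d in(2,4,6,8,9):
    bot.movel([*fx(x-d,lat),12.4],rot=rot,max_speed=10);rep(f"back {d}")
bot.movel([*fx(x-9,lat),100],rot=rot,max_speed=60,threshold=4);rep("up")
bot.movel([*fx(x-60,lat),160],rot=rot,max_speed=150)
cv2.imwrite("pics/w7.png",imaging.capture("wrist"))
rep()
```

```text
back 2 t 30.6 tcp [511.2 171.1  12.4] yaw -3.136 F [ 0.9 -4.1 -1.1] T [-0.79 -0.11 -0.02] op 0.299 gf 2.0
back 4 t 31.0 tcp [511.1 169.2  12.4] yaw -3.136 F [ 0.2 -2.2 -0.4] T [-0.42 -0.03  0.01] op 0.297 gf 1.1
back 6 t 31.4 tcp [511.  167.2  12.4] yaw -3.136 F [ 0.3 -1.2 -1.2] T [-0.18 -0.03  0.03] op 0.302 gf 0.4
back 8 t 31.7 tcp [511.3 165.1  12.5] yaw -3.136 F [ 0.6  0.6 -0. ] T [ 0.04 -0.03  0.03] op 0.301 gf 0.0
back 9 t 31.9 tcp [511.2 164.   12.5] yaw -3.136 F [-0.1  0.  -0.1] T [0.03 0.02 0.03] op 0.3 gf 0.0
up t 33.6 tcp [510.8 163.9  99.6] yaw -3.136 F [-0.1 -0.1  0. ] T [ 0.01 -0.   -0.02] op 0.302 gf 0.0
 t 34.3 tcp [510.8 113.3 159.2] yaw -3.136 F [-0.5  0.5  0.3] T [-0.    0.04  0.08] op 0.299 gf 0.0
```

View pics/w7.png

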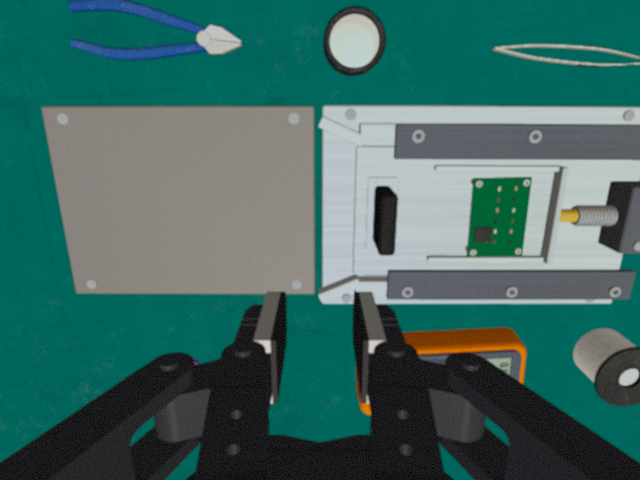

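The last picture shows the tray straight in the channel under both lips. The brass plunger is against its nose wall at (561,215), the board is in its place at (499,217), and the fingers are clear. Handing in.

```bash
python3 -c "
from bench import bot
print(bot.sign_off())"
```

```text
the job is handed in; nothing more can be done
None
```

The job is handed in, with no verdict returned: the last picture shows the tray straight in the channel under both lips, touching the plunger after a press of about 5 N, with the board in its place and the nearby bystanders apparently unmoved.

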